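Fit the slit plate and hold the glass cell in the light tester's beam

ROBOT

A 6-joint arm with a two-finger parallel gripper is mounted at the origin on the work surface. World frame = base frame: x ahead of the robot, y to its left, z up, the work surface at z = 0. Lengths are in mm, angles in degrees, forces in N, time in s.
With the tool pointing down it reaches from about 225 to 725 mm from the base axis. Payload 3.1 kg.
Tool frame: the origin (TCP) lies midway between the tips of the shut fingers; the grasp point (between the pads) lies 19 mm behind it; z points along the fingers, y is the line along which they close (so a half turn about z gives the same grasp; the last joint's range is limited). The gripper opens to 85 mm and grips with 20 to 120 N. Pads are 22 mm wide; open, the fingers measure 114 mm over their backs; the gripper's body (76 mm by 85 mm) begins 54 mm behind the grasp point. The pads swing forward as they close: fully open they stand 13 mm farther back than shut.
Start: joints at [-79.859, 2.75, 5.684, 92.934, 0, 82.678], TCP at [157.539, -500.798, 231.312] pointing down, gripper open.
Joint ranges: [-166.93, 166.93], [-56.73, 111.36], [-69.38, 81.34], [-121.58, 131.49], [-85.45, 84.26], [-180, 180]. Speed limits (degrees/s): [159.86, 159.86, 180, 180, 180, 180].

INTERFACE

Orientations are given as [roll, pitch, yaw] about the fixed x, y, z axes, in that order (R = Rz(yaw) Ry(pitch) Rx(roll)).
In Python, from plant import robot gives the robot as it stands. The module is installed in compiled form; this text tells all that it offers.
- The arm moves only by the tool step_arm, never from a script. Its argument "moves" is one flat list of numbers, 5 for each row, row after row: the shift along the tool's x, y, z in mm, then the turn about the tool's z in rad, then the opening, from -1 (shut) to 1 (fully open), so that 0 is half open. In form: [dx, dy, dz, turn, gripper, dx, dy, dz, turn, gripper, ...]. A call has 1 to 12 rows; each row shifts and turns the commanded pose from where the row before left it, along the tool's axes as they then stand; what a row does not reach is not made up. A row lasts 1/8 s, in which the tool goes at most 62.5 mm and 10.7 degrees, less where a joint would pass 70% of its speed; a pose out of reach is approached as far as the arm can. A call with a gripper value outside its range is refused whole. The fingers move at their own pace and stop on an object; "grip_force" is the grip in N (left out, the last holds). Time passes only in rows, so rows that do not move let the fingers close. It gives the time, the measured TCP pose, the force, the opening and the grip force at its end, in the units of the state.
- robot.observe(): the state, without advancing time (a new reading comes with each control period).
- robot.read_camera(name): name is "scene" or "top" or "wrist"; returns a dict with "img" (400x640x3 uint8, blue, green, red), "range_z" (400x640 float32, mm along the optical axis (not along the pixel's ray), 0 where there is no reading), "vertical_fov" (degrees; the focal length in pixels is half the picture's height over the tangent of half this angle, whatever the lens; pixels are square), "cx", "cy" (the principal point, pixels), "cam_to_world" (4x4, takes a point from camera to world coordinates); the wrist camera has in their place "hand_eye" (4x4, takes a point from camera to tool coordinates, whose origin is the TCP and whose axes are the flange's). Camera axes: x right, y up, looking along -z (the intrinsics and any distortion apply to the point x, -y, -z); pixel columns grow to the right and rows downward; lengths in mm; the calibration is good to about 2 mm. A picture is of the moment at which its call begins: read the wrist's pose just before it.
- robot.sign_off(): hands the job in; it is judged then, once.
The state is a dict: "time": time; "q": joint angles; "qd": joint speeds; "joint_efforts": joint torques, N m; "position": TCP position; "eef_rot": TCP orientation; "force": force on the tool from outside, world axes, zero at the start; "wrist_torque": the same for the moment, N m; "gripper_width": opening from 0.0 (shut) to 1.0 (fully open); "finger_force": force on a finger pad.
Only numpy, scipy, OpenCV 4.12 (cv2) and the standard library are available. Lean on these libraries where they do the work, as an engineer would, in place of code of your own. Each camera call takes 0.05 s, during which the arm holds its last target. There are 200 camera calls.

TASK

Take the slit plate out of the wooden rack and slide it edgewise, fully home, into the slotted holder of the home-built light tester, and let go of it. Then pick up the glass cell by its two frosted faces only, never with a finger on the clear faces, keep it upright, and hold it still in the light path above the cross mark, midway between slit plate and sensor: its middle at the height of the light, its clear faces square to the light, touching nothing but the gripper. Finish while still holding it there, and leave the tape roll, jar and screwdriver where they are.

Things in the scene. Friction and masses are not known exactly. Their poses are not given: they have to be found in the camera images.
- tester: Fixed light tester. Origin on the bench below the hold point; x runs along the light from lamp to sensor, z up. White base board x -235 to 150 mm, 90 mm wide, 20 mm high, with a black line under the light and a cross line at x 0. Lamp housing with round lens x -230 to -170, aluminium slotted holder at x -95, grey sensor housing x 95 to 145; both housings 64 mm wide, tops at 125 mm.
- light_path (a point): The hold point on the tester's light axis, 90 mm above the bench, midway between the slotted holder and the sensor's face, same axes as the tester (x along the light). The glass cell's centre belongs here.
- slot_floor (a point): Centre of the holder's slot floor, 25 mm above the bench, same axes as the tester. The slot is open at the top, 7 mm wide (x) and 48 mm long (y), with straight walls up to 24 mm above the floor; above them two lips along its length flare out to about 19 mm apart at 33 mm above the floor. Outside the holder is 27 x 66 mm.
- plate_handle (a point): Centre of the slit plate's handle, 105 mm above the plate's foot: a black block 12 mm thick (x), 40 mm wide (y), 30 mm high (z up). Below it the steel plate is 5 mm thick, 44 mm wide, 90 mm high, with a small window; its lowest 5 mm is thinned to 3 x 40 mm. About 150 g. It starts upright in the rack's slot, leaning up to a few degrees. Either way round fits the tester.
- plate_foot (a point): Centre of the slit plate's lower edge, same axes as plate_handle. Fully home it lies at slot_floor.
- rack: Fixed wooden rack for the plate, 70 (x) x 100 (y) mm, 36 mm high, origin at the centre of its underside. Its slot is 7 x 46 mm (long way along y) and 28 mm deep.
- cell_center (a point): Centre of the upright sealed glass cell, 45 mm above its underside: 24 mm (x) by 36 mm (y), 86 mm high, plus a black stopper 18 x 22 x 8 mm on top. The faces to +y and -y (36 mm apart) are white frosted panels 3 mm thick: grip these. The faces to +x and -x (24 mm apart) are clear: light must pass through them along x, either way round. About 130 g. It stands on a cork pad.
- pad: Fixed round cork pad under the cell, 90 mm across, 6 mm thick; origin at the centre of its underside.
- tape_roll: Bystander: roll of paper tape lying flat, 84 mm across, 24 mm high; origin at the centre of its underside. Leave it alone.
- jar: Bystander: grey screw jar with steel cap, 68 mm across, 85 mm high; origin at the centre of its underside. Leave it alone.
- screwdriver: Bystander: black-handled screwdriver, 160 mm long along its x, lying flat; origin at its middle. Leave it alone.
There are look-alikes about, which are no part of the job. What is shaped like the part that bears cell_center but orange is not meant.

How it is judged (in metres and radians):
On the way:
1. the slit plate stands fully home in the tester's slot and has been let go, the cell still standing at its place (z of plate_foot in the frame of slot_floor between -0.004 and 0.004 m and x of plate_foot in the frame of slot_floor between -0.004 and 0.004 m and y of plate_foot in the frame of slot_floor between -0.005 and 0.005 m and angle between plate_foot's own z axis and vertical below 0.15 rad and contact force between the fingers and plate below 0.1 N and distance of cell_center from where it was at the start of the episode below 0.03 m), for 0.2 s.
At the end, for the whole second after the job is handed in: Plate foot within 4 mm of slot floor (5 mm along slot), lean under 0.15 rad, let go. Cell centre within 20 mm along the light, 8 mm sideways, 10 mm in height of the hold point, square within 0.15 rad, upright within 0.12, still, touching only fingers that press both frosted faces over 1 N (z of plate_foot in the frame of slot_floor between -0.004 and 0.004 m and x of plate_foot in the frame of slot_floor between -0.004 and 0.004 m and y of plate_foot in the frame of slot_floor between -0.005 and 0.005 m and angle between plate_foot's own z axis and vertical below 0.15 rad and contact force between each of the fingers, cell and plate below 0.1 N and x of cell_center in the frame of light_path between -0.02 and 0.02 m and y of cell_center in the frame of light_path between -0.008 and 0.008 m and z of cell_center in the frame of light_path between -0.01 and 0.01 m and angle between the x axis of cell_center and the x axis of light_path, either way round below 0.15 rad and angle between cell_center's own z axis and vertical below 0.12 rad and contact force between the fingers and cell_c1 above 1 N and contact force between the fingers and cell_c2 above 1 N and contact force between cell and tester below 0.1 N and linear speed of cell below 0.02 m/s); the arm keeps its last pose, push and grip.
It fails at once if a finger presses on the cell's clear glass (contact force between the fingers and cell_c0 above 0.5 N).
It fails at once if the cell is tipped over (angle between cell_center's own z axis and vertical above 0.5 rad).
It fails at once if a bystander is pushed away (distance of any of tape_roll, jar, screwdriver from where it was at the start of the episode above 0.03 m).
It also fails if it takes over 64 s, if anything falls off the work surface, if the arm or the gripper's body presses on something with over 40 N, if the wrist force passes 120 N, or if a joint passes its speed limit or range.

## Working session

There is one attempt and no reset: what is moved stays moved. The work goes in short steps, Python scripts to look and compute and a tool call to move; the robot and the scene stay as the last step left them, time stands still between calls to the robot, and variables do not carry over. Pictures are saved under pics/ and viewed, at most 10 in all, crops included, and the job is handed in when it is done.

Besides the shell and the picture viewer there is one more tool, called after ">>>" as name(argument=value, ...), one argument or row to a line, values as JSON. step_arm: Moves the arm, as the interface text tells. Its arguments: {"type":"object","properties":{"moves":{"type":"array","items":{"type":"number"}},"grip_force":{"type":"number"}},"required":["moves"]}

```bash
mkdir -p pics
cat > h.py <<'E'
import numpy as np, cv2
from plant import robot
def cam(n,save=None):
    o=robot.observe(); c=robot.read_camera(n)
    if save: cv2.imwrite(f'pics/{save}.png',c['img']); np.savez(f'pics/{save}.npz',**{k:v for k,v in c.items()},pos=o['position'],rot=o['eef_rot'])
    return c
def Rt(rpy):
    from scipy.spatial.transform import Rotation as R
    return R.from_euler('xyz',rpy,degrees=True).as_matrix()
def world(c,u,v,z=None):
    """pixel arrays -> world pts via depth (or given depth)"""
    u=np.asarray(u,float);v=np.asarray(v,float)
    f=200/np.tan(np.radians(float(c['vertical_fov']))/2)
    d=c['range_z'][v.astype(int),u.astype(int)] if z is None else z
    p=np.stack([(u-c['cx'])/f*d,-(v-c['cy'])/f*d,-d,np.ones_like(d)],-1)
    if 'cam_to_world' in c: T=c['cam_to_world']
    else:
        W=np.eye(4);W[:3,:3]=Rt(c['rot']);W[:3,3]=c['pos'];T=W@c['hand_eye']
    return (p@np.asarray(T).T)[...,:3]
E
python3 - <<'E'
from h import *
for n in ['scene','top']:
    c=cam(n,n); print({k:v for k,v in c.items() if k not in('img','range_z')})
print(robot.observe())
E
```

```text
{'vertical_fov': 42.138143019547734, 'cx': 319.4713786237034, 'cy': 205.6816605485826, 'cam_to_world': array([[ 8.54787400e-01, -3.59819772e-01,  3.73989614e-01,
         1.04356275e+03],
       [ 5.18546320e-01,  6.21547759e-01, -5.87186595e-01,
        -8.43894379e+02],
       [-2.11710602e-02,  6.95850641e-01,  7.17874412e-01,
         1.09918916e+03],
       [ 0.00000000e+00,  0.00000000e+00,  0.00000000e+00,
         1.00000000e+00]])}
{'vertical_fov': 56.45743858787419, 'cx': 318.47482406099095, 'cy': 200.23176832257394, 'cam_to_world': array([[ 1.79445800e-02,  9.98834052e-01, -4.48166150e-02,
         4.73575359e+02],
       [-9.99817018e-01,  1.76290353e-02, -7.42616908e-03,
        -3.08063677e+01],
       [-6.62743686e-03,  4.49416739e-02,  9.98967629e-01,
         1.17684033e+03],
       [ 0.00000000e+00,  0.00000000e+00,  0.00000000e+00,
         1.00000000e+00]])}
{'time': 0.1, 'q': array([-7.98588580e+01,  2.78979991e+00,  5.59954032e+00,  9.29327053e+01,
       -8.42439137e-04,  8.26785259e+01]), 'qd': array([-0.09893194, -0.06801457,  0.16487857, -0.12967312, -0.00718572,
       -0.06232668]), 'joint_efforts': array([ 2.86072674e-03, -3.39852941e+01,  3.20935178e+01,  1.58996094e-02,
       -3.71416195e-05, -2.04702197e-06]), 'position': array([ 157.43736484, -500.25869166,  230.21457438]), 'eef_rot': array([-1.79877930e+02, -1.48346155e-02,  1.74626012e+01]), 'force': array([ 0.41447207, -0.61644438,  0.60171508]), 'wrist_torque': array([ 0.01040836,  0.00149965, -0.01273567]), 'finger_force': 0.0, 'gripper_width': 1.0009096261230002}
```

View pics/scene.png

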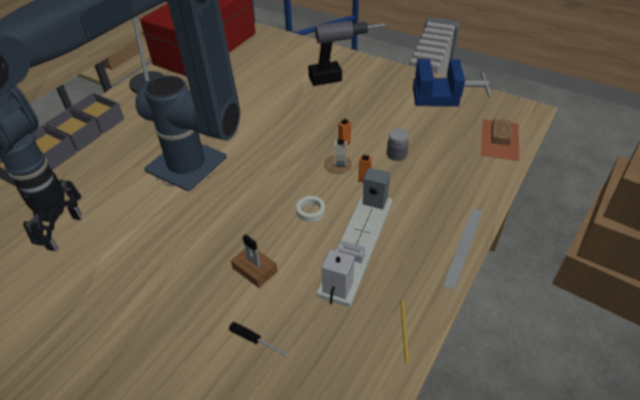

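View pics/top.png

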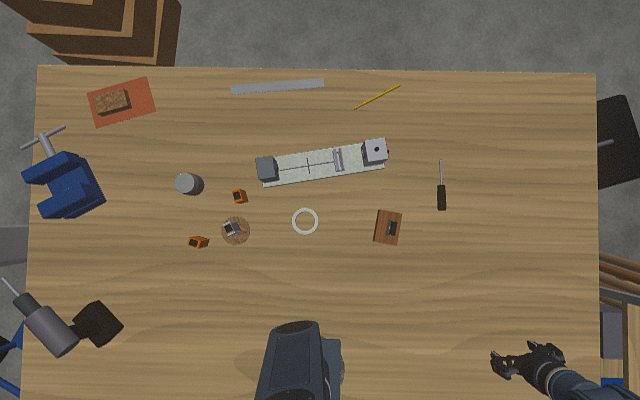

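The top view shows the tester with its lamp at (375,151), holder at (338,159) and sensor at (266,168). The rack and plate are at (388,226) and the cell on its pad at (233,229). Orange look-alikes sit at (240,196) and (199,242), the tape at (305,221), the jar at (187,184) and the screwdriver at (441,185).

Run:
```python
from h import *
c=dict(np.load('pics/top.npz'))
for n,u,v in [('lamp',375,151),('holder',338,159),('sensor',266,168),('cross',308,165),('rack',379,226),('handle',391,227),('cell',233,228),('padedge',246,237),('or1',240,196),('or2',199,242),('tape',293,221),('jar',187,184),('sd',441,195)]:
    print(n,world(c,[u],[v])[0].round(1))
# rack orientation by colour/height segmentation
v,u=np.mgrid[60:300,150:450]; P=world(c,u.ravel(),v.ravel())
def seg(lo,hi,x0,x1,y0,y1):
    m=(P[:,2]>lo)&(P[:,2]<hi)&(P[:,0]>x0)&(P[:,0]<x1)&(P[:,1]>y0)&(P[:,1]<y1)
    return P[m]
def rect(Q): 
    r=cv2.minAreaRect(Q[:,:2].astype(np.float32)); return np.round(r[0],1),np.round(r[1],1),round(r[2],1),len(Q),np.median(Q[:,2]).round(1)
h=world(c,[338],[159])[0]; r=world(c,[379],[226])[0]; k=world(c,[233],[228])[0]
print('base',rect(seg(12,28,h[0]-120,h[0]+120,h[1]-250,h[1]+300)))
print('rack',rect(seg(28,44,r[0]-80,r[0]+80,r[1]-90,r[1]+70)))
print('handle',rect(seg(95,200,r[0]-80,r[0]+80,r[1]-90,r[1]+70)))
print('cell',rect(seg(70,130,k[0]-35,k[0]+35,k[1]-35,k[1]+35)))
print('wrist hand_eye',robot.read_camera('wrist')['hand_eye'])
```

```text
lamp [ 663.6 -181.   124.8]
holder [655.3 -80.8  20.8]
sensor [610.1 128.1 122.3]
cross [634.8  12.4  21.4]
rack [ 449.3 -208.6   35.4]
handle [ 448.8 -229.9  117.1]
cell [436.7 226.2  84.8]
padedge [406.7 202.9   6.7]
or1 [530.8 207.8  86.8]
or2 [394.3 323.8  87.4]
tape [459.6  55.5  21.8]
jar [564.  367.4  79.8]
sd [ 548.1 -400.6   24.7]
base (array([632.8,   1.3]), array([ 99.2, 443.6]), 12.1, 2454, np.float64(20.5))
rack (array([ 445.6, -235.1]), array([70.9, 99.8]), 80.7, 643, np.float64(36.3))
handle (array([ 445.2, -235.1]), array([12.7, 40.7]), 81.2, 87, np.float64(127.4))
cell (array([435.4, 238.1]), array([35.6, 25.3]), 28.5, 127, np.float64(93.5))
wrist hand_eye [[-6.08052088e-04  9.53292378e-01  3.02048461e-01  7.74164253e+01]
 [ 9.99999814e-01  5.67959298e-04  2.20562967e-04  2.09690778e-01]
 [ 3.87097638e-05  3.02048539e-01 -9.53292546e-01 -1.42190268e+02]
 [ 0.00000000e+00  0.00000000e+00  0.00000000e+00  1.00000000e+00]]
```

>>> step_arm(
  moves=[44, -21, -4, 0, 1, 44, -21, -4, 0, 1, 44, -21, -4, 0, 1, 44, -21, -4, 0, 1, 44, -21, -4, 0, 1, 44, -21, -4, 0, 1, 44, -21, -4, 0, 1, 44, -21, -4, 0, 1, 0, 0, 0, -0.18, 1, 0, 0, 0, -0.18, 1, 0, 0, 0, -0.18, 1, 0, 0, 0, -0.18, 1],
)

```text
time: 1.65
position: [442.8, -234.7, 262.8]
eef_rot: [-179.9, -0.0, 59.1]
force: [0.6, -0.8, -0.0]
gripper_width: 0.997
finger_force: 0.0
```

Sign is right; 112° still to turn.

>>> step_arm(
  moves=[0, 0, 0, -0.18, 1, 0, 0, 0, -0.18, 1, 0, 0, 0, -0.18, 1, 0, 0, 0, -0.18, 1, 0, 0, 0, -0.18, 1, 0, 0, 0, -0.18, 1, 0, 0, 0, -0.18, 1, 0, 0, 0, -0.18, 1, 0, 0, 0, -0.18, 1, 0, 0, 0, -0.18, 1, 0, 0, 0, -0.156, 1, 0, 0, 0, 0, 1],
)

```text
time: 3.15
position: [442.8, -234.8, 262.9]
eef_rot: [180.0, -0.0, 170.7]
force: [0.2, -0.7, -0.3]
gripper_width: 0.996
finger_force: 0.0
```

Run:
```python
from h import *
c=cam('wrist','w1'); print(robot.observe()['position'],robot.observe()['eef_rot'])
```

```text
[ 442.75093842 -234.81025129  262.97057093] [ 1.79982113e+02 -3.64456282e-02  1.70635485e+02]
```

View pics/w1.png

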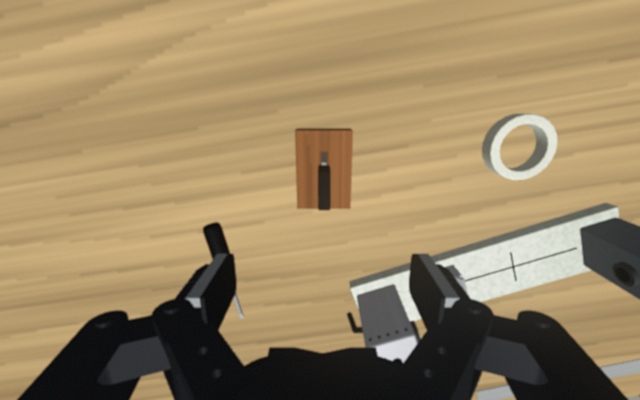

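The wrist view shows the handle top at (324,188), the rack at (324,168), the tape at (521,146) and the tester at lower right.

```bash
cat >> h.py <<'E'
def rect(Q):
    r=cv2.minAreaRect(Q[:,:2].astype(np.float32)); return np.round(r[0],1),np.round(r[1],1),round(r[2],1),len(Q),np.median(Q[:,2]).round(1)
def cloud(c):
    v,u=np.mgrid[0:400,0:640]; P=world(c,u.ravel(),v.ravel()); ok=c['range_z'].ravel()>0
    return P,ok,c['img'].reshape(-1,3).astype(int)
def box(P,ok,x0,x1,y0,y1,z0,z1): return ok&(P[:,0]>x0)&(P[:,0]<x1)&(P[:,1]>y0)&(P[:,1]<y1)&(P[:,2]>z0)&(P[:,2]<z1)
E
python3 - <<'E'
from h import *
for n in ['w1','top','scene']:
    c=dict(np.load(f'pics/{n}.npz')); print(n,c['vertical_fov'])
    P,ok,I=cloud(c)
    print('rack',rect(P[box(P,ok,370,520,-310,-160,28,42)]))
    Q=P[box(P,ok,370,520,-310,-160,105,150)]
    print('handle',rect(Q),np.percentile(Q[:,2],[5,50,95]).round(1))
    T=Q[Q[:,2]>np.percentile(Q[:,2],95)-5]; print(' top',rect(T))
    for z0 in range(40,130,10):
        S=P[box(P,ok,400,490,-270,-200,z0,z0+10)]
        if len(S)>5: print(z0,len(S),S.mean(0).round(1))
    print('base', rect(P[box(P,ok,540,740,-260,180,14,26)]))
    print('lamp', rect(P[box(P,ok,600,720,-240,-120,118,132)]), 'sens',rect(P[box(P,ok,560,660,80,170,118,132)]))
E
```

```text
w1 67.48269807171027
rack (array([ 445.7, -233.5]), array([70. , 99.9]), 80.7, 3771, np.float64(35.7))
handle (array([ 445.4, -233.6]), array([11.9, 40. ]), 80.5, 560, np.float64(127.4)) [118.8 127.4 128.6]
 top (array([ 445.5, -233.6]), array([11.8, 39.9]), 80.6, 521, np.float64(127.5))
60 8 [ 424.1 -230.1   65.2]
80 10 [ 424.1 -229.9   83.9]
90 20 [ 424.9 -230.1   96.6]
100 21 [ 426.1 -230.3  106.2]
110 23 [ 426.3 -230.3  115.7]
120 527 [ 444.7 -233.5  127.4]
base (array([642.1, -36.4]), array([ 91.5, 402.6]), 10.2, 8736, np.float64(19.7))
lamp (array([ 653.2, -184.5]), array([36.5, 59.2]), 11.0, 954, np.float64(124.4)) sens (array([0., 0.]), array([0., 0.]), 0.0, 0, np.float64(nan))
top 56.45743858787419
rack (array([ 445.6, -235.1]), array([70.9, 99.8]), 80.7, 641, np.float64(36.3))
handle (array([ 445.7, -235.2]), array([12.7, 39.7]), 81.7, 81, np.float64(127.6)) [111.  127.6 130.5]
 top (array([ 444.9, -235.3]), array([12.6, 38. ]), 82.7, 56, np.float64(128.6))
40 27 [ 447.3 -230.3   41.8]
50 10 [ 446.  -232.9   54.4]
60 10 [ 446.  -233.2   64.6]
100 8 [ 444.9 -229.2  105.6]
11
[... 325 characters left out ...]
ack (array([ 445. , -232.5]), array([ 73.3, 106.5]), 79.6, 717, np.float64(36.4))
handle (array([ 445.7, -233.7]), array([13.9, 43. ]), 81.1, 135, np.float64(125.3)) [108.2 125.3 131. ]
 top (array([ 445.6, -233.2]), array([13.2, 42.8]), 80.0, 64, np.float64(128.5))
40 67 [ 451.9 -238.8   42.6]
50 33 [ 449.6 -235.7   55.3]
60 27 [ 445.8 -234.3   64.7]
70 33 [ 446.4 -234.4   74.6]
80 24 [ 448.2 -235.1   84.9]
90 23 [ 452.5 -235.9   93.7]
100 30 [ 449.5 -237.1  104.7]
110 37 [ 450.5 -237.7  115. ]
120 71 [ 446.5 -234.4  126.6]
base (array([641.2, -34.7]), array([ 91.7, 404. ]), 10.0, 1992, np.float64(20.4))
lamp (array([ 668.4, -181.7]), array([65.4, 62.9]), 9.0, 557, np.float64(125.2)) sens (array([611.9, 132.2]), array([64.4, 56.7]), 10.5, 318, np.float64(125.5))
  return _methods._mean(a, axis=axis, dtype=dtype,
  ret = ret.dtype.type(ret / rcount)
```

>>> step_arm(
  moves=[-2.4, 1.6, 26, 0, 0.2, 0, 0, 35, 0, 0.2, 0, 0, 35, 0, 0.2, 0, 0, 35, 0, 0.2, 0, 0, 35, 0, 0.2, 0, 0, 0, 0, -0.5, 0, 0, 0, 0, -1, 0, 0, 0, 0, -1, 0, 0, 0, 0, -1, 0, 0, 0, 0, -1, 0, 0, 0, 0, -1],
  grip_force=50,
)

```text
time: 4.58
position: [446.6, -234.5, 99.1]
eef_rot: [-179.9, 0.2, 170.8]
force: [-1.1, 0.2, 5.7]
gripper_width: 0.133
finger_force: 52.7
```

>>> step_arm(
  moves=[0, 0, -10, 0, -1, 0, 0, -20, 0, -1, 0, 0, -40, 0, -1, 0, 0, -60, 0, -1, -29.3, 30.8, 0, 0, -1, -29.3, 30.8, 0, 0, -1, -29.3, 30.8, 0, 0, -1, -29.3, 30.8, 0, 0, -1, -29.3, 30.8, 0, 0, -1, -29.3, 30.8, 0, 0, -1, 0, 0, 0, -0.168, -1, 0, 0, 0, -0.168, -1],
)

```text
time: 6.08
position: [648.4, -78.6, 225.7]
eef_rot: [179.9, -0.2, -169.6]
force: [-0.9, -1.1, -0.4]
gripper_width: 0.132
finger_force: 51.7
```

>>> step_arm(
  moves=[0, 0, 0, 0, -1, 0, 0, 0, 0, -1],
)

```text
time: 6.32
position: [648.3, -79.5, 226.9]
eef_rot: [180.0, -0.1, -170.1]
force: [0.2, 0.8, -1.4]
gripper_width: 0.132
finger_force: 51.7
```

Run:
```python
from h import *
o=robot.observe();print(o['position'],o['eef_rot'],o['gripper_width'],o['force'])
c=cam('wrist','w2'); cam('top','t2'); s=cam('scene','s2')
a=c['img']; b=cv2.resize(s['img'][150:320,260:460],None,fx=3,fy=3)
cv2.imwrite('pics/w2v.png',a); cv2.imwrite('pics/s2v.png',b)
```

```text
[648.32459712 -79.4866906  226.94619949] [ 1.79978277e+02 -5.45913433e-02 -1.70107244e+02] 0.13191073675829998 [ 0.15575113  0.76468571 -1.36112932]
```

View pics/w2v.png

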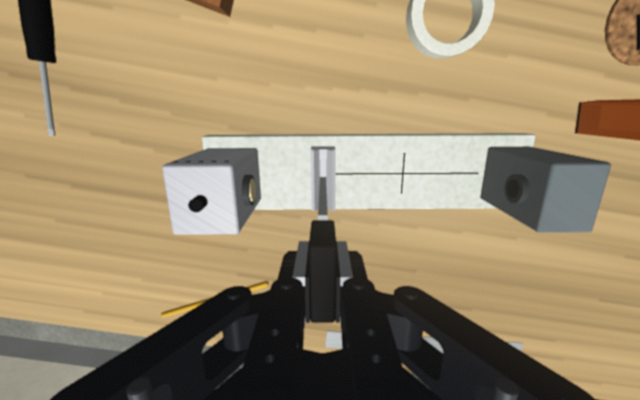

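View pics/s2v.png

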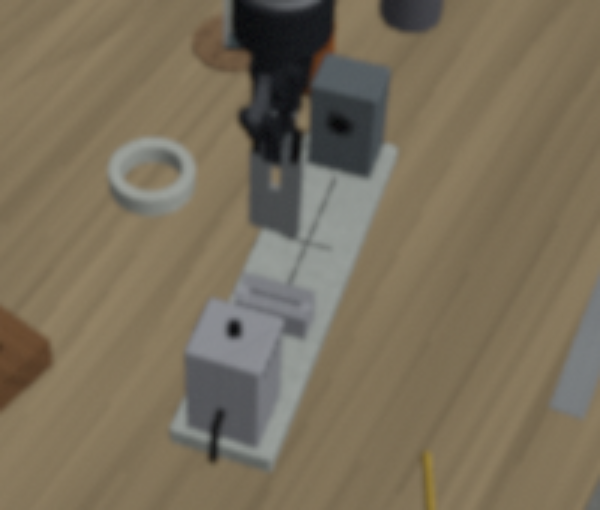

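The wrist view shows the holder at (323,178) with the plate edge-on right in front of it, foot near (322,180). The cross is at (403,173). The scene crop shows the plate upright in the gripper.

```bash
python3 - <<'E' 2>/dev/null
from h import *
c=dict(np.load('pics/w2.npz')); P,ok,I=cloud(c)
print('base',rect(P[box(P,ok,540,740,-290,200,15,24)]))
print('lamp',rect(P[box(P,ok,600,740,-250,-120,119,131)]),'sens',rect(P[box(P,ok,540,690,80,200,119,131)]))
print('hold',rect(P[box(P,ok,600,700,-110,-50,40,64)]))
R=Rt(c['rot']); L=(P-c['pos'])@R  # tool frame
m=ok&(abs(L[:,1])<12)&(L[:,0]>-30)&(L[:,0]<40)&(L[:,2]>-5)&(L[:,2]<105)
for z0 in range(-5,105,10):
    S=L[m&(L[:,2]>z0)&(L[:,2]<z0+10)]
    if len(S)>3: print(z0,len(S),'x',np.percentile(S[:,0],[5,50,95]).round(1),'y',np.percentile(S[:,1],[5,50,95]).round(1),'zmax',S[:,2].max().round(1))
# holder in tool frame, by height
m=ok&(abs(L[:,1])<25)&(L[:,0]>-60)&(L[:,0]<60)
for z0 in [165,170,175,180]:
    S=L[m&(L[:,2]>z0)&(L[:,2]<z0+5)]
    if len(S)>3: print('H',z0,len(S),'x',np.percentile(S[:,0],[1,50,99]).round(1),'y',np.percentile(S[:,1],[1,50,99]).round(1))
b=cv2.resize(c['img'][135:235,270:380],None,fx=5.4,fy=5.4,interpolation=cv2.INTER_CUBIC); cv2.imwrite('pics/w2c.png',b)
E
```

```text
base (array([640.7, -26.8]), array([ 90.4, 384.6]), 10.2, 16463, np.float64(19.7))
lamp (array([ 668. , -181.6]), array([64.1, 60. ]), 10.0, 4768, np.float64(124.6)) sens (array([611.7, 132.4]), array([64.1, 51.2]), 10.6, 4333, np.float64(124.5))
hold (array([649.9, -78.5]), array([66.4, 26.4]), 10.2, 1123, np.float64(55.6))
-5 185 x [10.4 20.9 23. ] y [-5.8 -0.3  7.7] zmax 4.9
5 62 x [22.6 22.9 23.1] y [-2.4  0.2  2.3] zmax 14.7
15 48 x [22.5 22.9 23.2] y [-2.   0.2  2.5] zmax 24.9
25 41 x [22.7 23.  23.2] y [-2.1  0.3  2.1] zmax 34.9
35 35 x [22.7 23.  23.2] y [-2.2 -0.3  2.2] zmax 44.9
45 31 x [22.6 22.9 23.2] y [-2.3  0.3  2.3] zmax 54.9
55 28 x [22.7 23.  23.3] y [-1.8  0.3  2.4] zmax 64.8
65 22 x [22.7 23.  23.1] y [-1.8  0.4  2.6] zmax 74.9
75 20 x [22.8 23.  23.2] y [-1.9  0.4  2.7] zmax 84.9
85 5 x [22.8 22.9 23.1] y [-1.8  0.4  1.8] zmax 86.8
H 165 350 x [-33.7   0.6  30.8] y [-12.1  -7.9  13.5]
H 170 486 x [-34.4  -1.7  31.1] y [-12.4   6.2  13.8]
H 175 262 x [-32.9  13.3  31. ] y [-8.6  1.7  8.4]
H 180 25 x [30.9 31.1 31.3] y [-12.    0.7  13.3]
```

View pics/w2c.png

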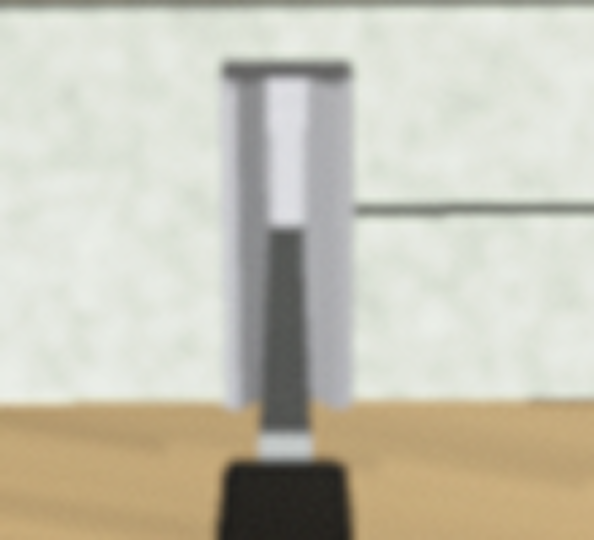

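>>> step_arm(
  moves=[-2.7, 0.4, 10, -0.005, -1, 0, 0, 30, 0, -1, 0, 0, 30, 0, -1, 0, 0, 0, 0, -1, 0, 0, 0, 0, -1],
)

```text
time: 7.1
position: [651.5, -78.6, 158.0]
eef_rot: [-180.0, 0.0, -169.7]
force: [1.0, -0.1, -1.0]
gripper_width: 0.131
finger_force: 51.6
```

```bash
cat > m.py <<'E'
from h import *
c=cam('wrist','w3'); c=dict(np.load('pics/w3.npz')); P,ok,I=cloud(c); print(c['pos'].round(1),c['rot'].round(2))
R=Rt(c['rot']); L=(P-c['pos'])@R
m=ok&(abs(L[:,1])<12)&(L[:,0]>-30)&(L[:,0]<40)
S=L[m&(L[:,2]>5)&(L[:,2]<84)]; print('plate',len(S),np.percentile(S[:,0],[5,50,95]).round(1),np.percentile(S[:,1],[2,50,98]).round(1))
Q=P[ok&(abs(L[:,1])<25)&(abs(L[:,0])<60)&(P[:,2]>48)&(P[:,2]<61)&(L[:,2]>92)]
if len(Q):
    r=rect(Q); print('hold',r); d=np.array([*r[0],0])-[*c['pos'][:2],0]; print('tool',(d@R).round(2))
E
python3 m.py
```

```text
[651.5 -78.6 158. ] [-1.7998e+02  4.0000e-02 -1.6968e+02]
plate 285 [22.6 22.9 23.2] [-2.3  0.2  2.5]
hold (array([649.4, -78.7]), array([65.9, 26.8]), 9.9, 1569, np.float64(55.7))
tool [ 2.06  0.29 -0.  ]
```

>>> step_arm(
  moves=[1, 0.1, 4, 0, -1, 0, 0, 8, 0, -1, 0, 0, 8, 0, -1, 0, 0, 8, 0, -1, 0, 0, 6, 0, -1, 0, 0, 4, 0, -1, 0, 0, 0, 0, -1],
)

```text
time: 8.02
position: [650.0, -78.6, 118.8]
eef_rot: [180.0, -0.0, -169.7]
force: [-0.5, 0.2, -1.4]
gripper_width: 0.132
finger_force: 51.6
```

Entering freely; I'll press down the last few millimetres.

>>> step_arm(
  moves=[0, 0, 1.5, 0, -1, 0, 0, 1, 0, -1, 0, 0, 1, 0, -1, 0, 0, 0, 0, -1],
)

```text
time: 8.52
position: [650.4, -78.7, 116.2]
eef_rot: [-180.0, 0.0, -169.7]
force: [-0.3, 0.5, -1.1]
gripper_width: 0.128
finger_force: 52.0
```

>>> step_arm(
  moves=[0, 0, 1, 0, -1, 0, 0, 0.5, 0, -1, 0, 0, 0.5, 0, -1, 0, 0, 0, 0, -1],
)

```text
time: 9.02
position: [650.6, -78.7, 116.1]
eef_rot: [-180.0, 0.1, -169.7]
force: [-2.5, 0.9, 6.8]
gripper_width: 0.134
finger_force: 53.0
```

>>> step_arm(
  moves=[0, 0, 0, 0, -0.3, 0, 0, 0, 0, -0.3, 0, 0, 0, 0, -0.3, 0, 0, 0, 0, -0.3, 0, 0, -20, 0, -0.3, 0, 0, -40, 0, -0.3, 0, 0, -50, 0, -0.3, 0, 0, 0, 0, 0.2, 0, 0, 0, 0, 0.2],
)

```text
time: 10.15
position: [650.5, -78.7, 223.8]
eef_rot: [-180.0, 0.0, -169.7]
force: [-0.7, 0.0, -0.8]
gripper_width: 0.597
finger_force: 0.0
```

```bash
python3 - <<'E' 2>/dev/null
from h import *
o=robot.observe();print(o['position'],o['eef_rot'],o['gripper_width'])
cam('wrist','w4'); c=dict(np.load('pics/w4.npz')); P,ok,I=cloud(c)
Q=P[box(P,ok,600,700,-110,-50,135,155)]; print('handle top',rect(Q))
Q=P[box(P,ok,600,700,-110,-50,48,61)]; print('hold',rect(Q))
for n in ['top','scene']:
    d=cam(n,n+'4'); P,ok,I=cloud(d); 
    print(n,'handle',rect(P[box(P,ok,610,690,-110,-50,136,152)]))
    k=P[box(P,ok,400,470,205,275,70,110)]; print('cell',rect(k)); k=k[k[:,2]>k[:,2].max()-4]; print(rect(k),k[:,2].max())
    print('or', rect(P[box(P,ok,490,560,180,240,60,110)]),rect(P[box(P,ok,360,430,285,355,60,110)]))
    print('pad',rect(P[box(P,ok,380,490,180,300,3,10)]))
E
```

```text
[650.46500613 -78.72480423 223.84340988] [-1.79984644e+02  3.27822087e-02 -1.69674812e+02] 0.5970546279276956
handle top (array([650.1, -82.8]), array([39.8, 11.8]), 10.4, 774, np.float64(144.5))
hold (array([649.8, -78.4]), array([66.4, 26.1]), 10.7, 820, np.float64(55.7))
top handle (array([0., 0.]), array([0., 0.]), 0.0, 0, np.float64(nan))
cell (array([435.4, 237.9]), array([35.5, 25.3]), 28.1, 129, np.float64(94.1))
(array([435.2, 237.5]), array([19.9, 16.5]), 24.1, 23, np.float64(101.7)) 104.13526451757889
or (array([532.4, 217.4]), array([36.6, 24.4]), 16.0, 126, np.float64(86.8)) (array([392.1, 340.1]), array([36.9, 24.2]), 72.0, 129, np.float64(86.1))
pad (array([435.8, 240.7]), array([109.8, 117.1]), 0.9, 460, np.float64(5.9))
scene handle (array([650.7, -82. ]), array([39.2, 16.9]), 13.4, 93, np.float64(144.3))
cell (array([425.9, 233.5]), array([ 9.2, 26.6]), 30.1, 40, np.float64(90.3))
(array([427.8, 236.3]), array([ 3.1, 15.3]), 29.9, 6, np.float64(101.6)) 103.39156650212647
or (array([549.3, 222.3]), array([ 0.8, 21.8]), 18.6, 3, np.float64(66.5)) (array([374.8, 332. ]), array([ 0.1, 12.4]), 30.0, 7, np.float64(68.3))
pad (array([428.7, 225.1]), array([94.8, 90.6]), 0.7, 196, np.float64(6.0))
```

>>> step_arm(
  moves=[19.4, 43.8, -4.5, 0, 0.5, 19.4, 43.8, -4.5, 0, 0.5, 19.4, 43.8, -4.5, 0, 0.5, 19.4, 43.8, -4.5, 0, 0.5, 19.4, 43.8, -4.5, 0, 0.5, 19.4, 43.8, -4.5, 0, 0.5, 19.4, 43.8, -4.5, 0, 0.5, 19.4, 43.8, -4.5, 0, 0.5, 0, 0, 0, 0.179, 0.5, 0, 0, 0, 0.179, 0.5, 0, 0, 0, 0.179, 0.5, 0, 0, 0, 0.179, 0.5],
)

```text
time: 11.8
position: [434.0, 238.1, 258.2]
eef_rot: [-179.9, -0.1, 149.0]
force: [-0.1, 0.5, 0.1]
gripper_width: 0.751
finger_force: 0.0
```

>>> step_arm(
  moves=[0, 0, 0, 0.179, 0.5, 0, 0, 0, 0.179, 0.5, 0, 0, 0, 0.179, 0.5, 0, 0, 0, 0, 0.5, 0, 0, 0, 0, 0.5],
)

```text
time: 12.42
position: [434.4, 238.1, 259.0]
eef_rot: [-179.9, -0.0, 118.7]
force: [-0.4, 0.3, -0.1]
gripper_width: 0.751
finger_force: 0.0
```

```bash
python3 - <<'E' 2>/dev/null
from h import *
cam('wrist','w5'); c=dict(np.load('pics/w5.npz')); P,ok,I=cloud(c); print(c['pos'].round(1),c['rot'].round(2))
k=P[box(P,ok,400,475,200,280,85,97)]; print('cell',rect(k)); s=P[box(P,ok,400,475,200,280,97.5,106)]; print('stop',rect(s))
k=P[box(P,ok,400,475,200,280,20,97)]; print('cell all',rect(k))
print('or',rect(P[box(P,ok,490,570,170,250,80,110)]),rect(P[box(P,ok,360,430,300,375,80,110)]))
print('pad',rect(P[box(P,ok,380,490,180,300,3,9)]))
E
```

```text
[434.4 238.1 259. ] [-1.7992e+02 -1.0000e-02  1.1868e+02]
cell (array([435.8, 240.3]), array([35.4, 24.3]), 28.4, 425, np.float64(91.6))
stop (array([435.7, 240.1]), array([21.7, 17.6]), 28.3, 357, np.float64(99.6))
cell all (array([435.7, 240.1]), array([35.8, 24.4]), 27.9, 735, np.float64(90.7))
or (array([532. , 219.6]), array([36.7, 24.2]), 16.4, 680, np.float64(87.2)) (array([391.9, 342.2]), array([36.2, 23.9]), 72.2, 1007, np.float64(87.1))
pad (array([426.6, 240.1]), array([88.2, 87.7]), 27.0, 2383, np.float64(5.7))
```

View pics/w5.png

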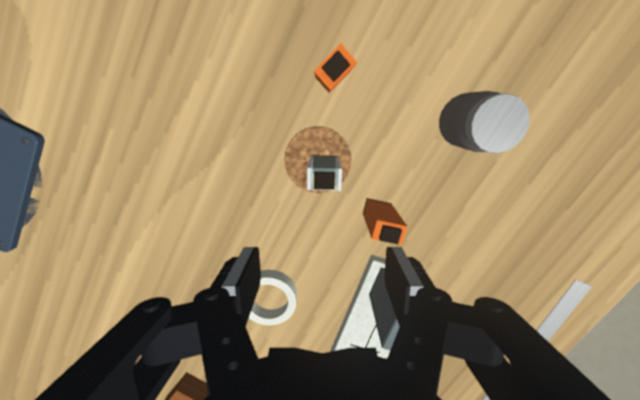

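The wrist view shows the clear cell on its pad at (324,178), with white panels at columns 309 and 340 facing the fingers. Orange look-alikes are at (335,67) and (388,225), and the jar is at (485,122).

>>> step_arm(
  moves=[1.2, 2.2, 30, 0.006, 0.5, 0, 0, 50, 0, 0.5, 0, 0, 50, 0, 0.5, 0, 0, 0, 0, 0.5, 0, 0, 0, 0, 0.5],
)

```text
time: 13.1
position: [437.2, 240.8, 131.8]
eef_rot: [179.8, 0.0, 118.2]
force: [0.2, 0.6, 0.8]
gripper_width: 0.746
finger_force: 0.0
```

```bash
python3 - <<'E' 2>/dev/null
from h import *
cam('wrist','w6'); c=dict(np.load('pics/w6.npz')); P,ok,I=cloud(c); print(c['pos'].round(1),c['rot'].round(2))
R=Rt(c['rot'])
for a,b in [(85,97),(97.5,106)]:
    k=P[box(P,ok,405,470,205,275,a,b)]; r=rect(k); print(r,((np.array([*r[0],0])-[*c['pos'][:2],0])@R).round(2))
E
```

```text
[437.2 240.8 131.8] [1.7985e+02 2.0000e-02 1.1822e+02]
(array([435.2, 240.1]), array([36. , 24.7]), 28.1, 1113, np.float64(91.6)) [ 0.35 -2.05 -0.01]
(array([435.3, 240.1]), array([21.8, 18.5]), 28.1, 934, np.float64(99.6)) [ 0.3  -1.96 -0.01]
```

>>> step_arm(
  moves=[0.3, -2, 0, 0, 0.5, 0, 0, 25, 0, 0.5, 0, 0, 33, 0, 0.5, 0, 0, 33, 0, 0.5, 0, 0, 0, 0, 0.5, 0, 0, 0, 0, 0, 0, 0, 0, 0, -0.2, 0, 0, 0, 0, -1, 0, 0, 0, 0, -1, 0, 0, 0, 0, -1, 0, 0, 0, 0, -1],
  grip_force=30,
)

```text
time: 14.52
position: [436.2, 240.4, 41.6]
eef_rot: [179.7, 0.0, 118.2]
force: [-0.4, -0.1, 6.4]
gripper_width: 0.42
finger_force: 30.9
```

>>> step_arm(
  moves=[0, 0, -8, 0, -1, 0, 0, -27, 0, -1, 0, 0, -50, 0, -1, 0, 0, -50, 0, -1, -36.5, 8.3, 0, 0, -1, -36.5, 8.3, 0, 0, -1, -36.5, 8.3, 0, 0, -1, -36.5, 8.3, 0, 0, -1, -36.5, 8.3, 0, 0, -1, -36.5, 8.3, 0, 0, -1, -36.5, 8.3, 0, 0, -1, -36.5, 8.3, 0, 0, -1],
  grip_force=40,
)

```text
time: 16.02
position: [631.1, 12.8, 173.6]
eef_rot: [-180.0, -0.0, 118.2]
force: [1.2, 0.2, -0.8]
gripper_width: 0.411
finger_force: 40.4
```

>>> step_arm(
  moves=[0, 0, 0, 0.157, -1, 0, 0, 0, 0.157, -1, 0, 0, 0, 0, -1, 0, 0, 0, 0, -1],
)

```text
time: 16.52
position: [630.5, 13.8, 173.7]
eef_rot: [-180.0, -0.0, 100.3]
force: [-0.2, -0.1, -1.1]
gripper_width: 0.42
finger_force: 40.5
```

```bash
python3 - <<'E' 2>/dev/null
from h import *
o=robot.observe(); print(o['position'],o['eef_rot'],o['gripper_width'])
cam('wrist','w7')
E
```

```text
[630.47477837  13.80880206 173.70990936] [-1.79975881e+02 -1.12842095e-02  1.00334216e+02] 0.41975459060898224
```

View pics/w7.png

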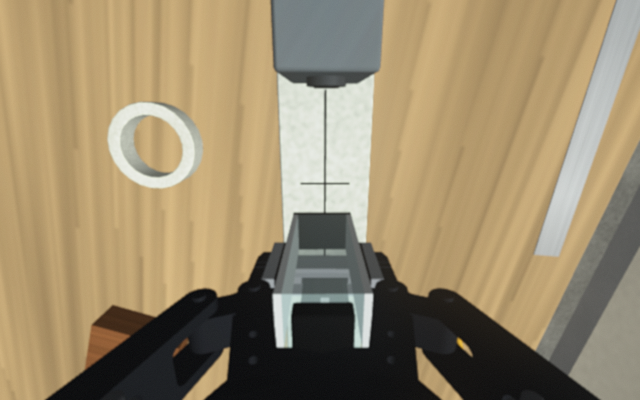

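The cell is held upright by its white panels. The black line and cross at (325,184) line up with it, with the sensor ahead.

>>> step_arm(
  moves=[0.6, 2.4, 13, 0, -1, 0, 0, 20, 0, -1, 0, 0, 20, 0, -1, 0, 0, 20, 0, -1, 0, 0, 14, 0, -1, 0, 0, 6, 0, -1, 0, 0, 0, 0, -1, 0, 0, 0, 0, -1, 0, 0, 0, 0, -1],
)

```text
time: 17.7
position: [633.7, 14.6, 82.0]
eef_rot: [179.9, 0.0, 100.2]
force: [-1.3, 1.0, -1.6]
gripper_width: 0.418
finger_force: 40.5
```

```bash
python3 - <<'E' 2>/dev/null
from h import *
o=robot.observe(); print(o['position'],o['eef_rot'],o['gripper_width'],o['force'],o['finger_force'])
c=dict(np.load('pics/w7.npz')); print('cross w7',world(c,[325,325,325],[184,100,200]).round(1))
cam('wrist','w8'); c=dict(np.load('pics/w8.npz')); P,ok,I=cloud(c)
L=(P-c['pos'])@Rt(c['rot'])
for z0 in range(-48,40,8):
    S=L[ok&(abs(L[:,1])<17)&(abs(L[:,0])<30)&(L[:,2]>z0)&(L[:,2]<z0+8)]
    if len(S)>5: print(z0,len(S),np.percentile(S[:,0],[5,50,95]).round(1),np.percentile(S[:,1],[5,50,95]).round(1),'z',np.percentile(P[ok&(abs(L[:,1])<17)&(abs(L[:,0])<30)&(L[:,2]>z0)&(L[:,2]<z0+8)][:,2],[5,50,95]).round(1))
for n in ['top','scene']:
    d=cam(n,n+'9'); P,ok,I=cloud(d); print(n,'plate',rect(P[box(P,ok,620,690,-105,-60,136,152)]),'jar',rect(P[box(P,ok,500,620,320,420,75,95)]),'tape',rect(P[box(P,ok,400,560,-30,130,15,32)]))
d=dict(np.load('pics/scene9.npz')); cv2.imwrite('pics/s9.png',cv2.resize(d['img'][130:310,280:430],None,fx=3.3,fy=3.3,interpolation=cv2.INTER_CUBIC))
E
```

```text
[633.66884953  14.61641164  81.95311946] [1.79889381e+02 2.85496202e-02 1.00199421e+02] 0.41826173027375435 [-1.32294427  1.01114779 -1.56959157] 40.45268476009369
cross w7 [[633.4  13.9  20.2]
 [618.6  93.9  20.4]
 [636.5  -3.   20. ]]
-48 1090 [11.5 12.1 12.6] [-15.3   0.1  15.2] z [122.3 126.1 129.5]
-40 892 [11.5 12.1 12.6] [-15.3  -0.3  15.3] z [114.4 118.1 121.5]
-32 738 [11.5 12.  12.6] [-15.1   0.5  15.3] z [106.4 110.1 113.5]
-24 630 [11.5 12.1 12.5] [-15.5   0.1  15.3] z [ 98.3 102.  105.6]
-16 526 [11.5 12.  12.5] [-15.4   0.1  15.1] z [90.4 94.1 97.6]
-8 452 [11.6 12.  12.4] [-15.2   0.1  15.4] z [82.4 86.2 89.5]
0 389 [11.6 12.  12.3] [-15.1  -0.5  15.2] z [74.3 78.2 81.5]
8 348 [11.6 11.9 12.3] [-15.3   0.   15.3] z [66.3 70.1 73.6]
16 293 [11.6 12.  12.3] [-15.3   0.   15.3] z [58.3 62.1 65.6]
24 260 [11.6 11.9 12.3] [-15.    0.   14.8] z [50.5 54.2 57.6]
32 106 [11.5 11.9 12.2] [-15.6  -0.3  15.5] z [46.7 48.2 49.6]
top plate (array([650.7, -84.3]), array([41. , 12.4]), 9.8, 69, np.float64(144.9)) jar (array([567.9, 373.1]), array([56.6, 56.9]), 2.0, 332, np.float64(84.8)) tape (array([461. , -20.3]), array([30.9,  3.2]), 0.9, 14, np.float64(23.2))
scene plate (array([651. , -82.9]), array([39., 16.]), 9.9, 94, np.float64(143.9)) jar (array([566.8, 375.6]), array([59.1, 60.3]), 13.1, 223, np.float64(84.6)) tape (array([460. ,  21.6]), array([81.3, 85.9]), 32.5, 330, np.float64(23.4))
```

View pics/s9.png

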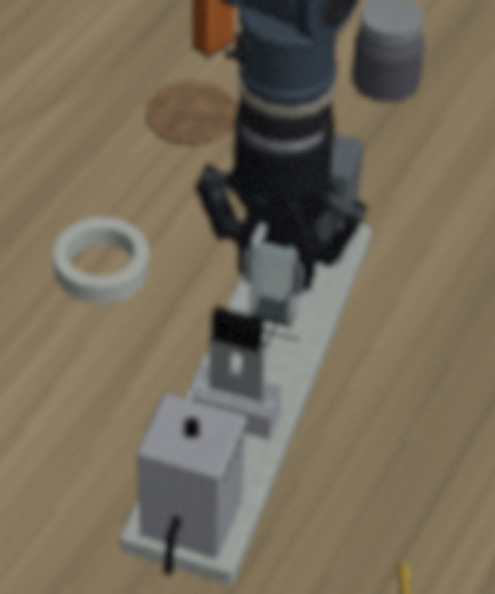

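The scene crop shows the plate seated in the holder and let go, and the cell held upright in the beam between the plate and the sensor. The cell centre is about 1 mm high; I'll trim that and settle.

>>> step_arm(
  moves=[0, -0.5, 1.2, 0, -1, 0, 0, 0, 0, -1, 0, 0, 0, 0, -1, 0, 0, 0, 0, -1, 0, 0, 0, 0, -1, 0, 0, 0, 0, -1],
)

```text
time: 18.6
position: [632.4, 14.6, 79.6]
eef_rot: [180.0, 0.0, 100.2]
force: [-0.2, -0.6, -2.2]
gripper_width: 0.419
finger_force: 40.5
```

```bash
python3 -c "
from plant import robot
print(robot.observe()['position'],robot.sign_off())"
```

```text
the job is handed in; nothing more can be done
[632.43982625  14.57639717  79.63503368] None
```

The job is handed in at about 18.6 s; no verdict was returned. By my measurements the slit plate is fully home and released, and the cell is held upright by its frosted faces in the light path, about 1 mm from the hold point.

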